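# Close the photometer's filter drawer and seat its lens collar on the key pin

### The arm

A 7-joint arm with a two-finger parallel gripper is mounted at the origin on a cart in front of the work surface, level with it; the furniture and walls round the work are solid. World frame = base frame: x ahead of the robot, y to its left, z up, the work surface at z = 0. Lengths are in m, angles in rad, forces in N, time in s.
With the tool pointing down it reaches from about 0.425 to 0.95 m from the base axis. Payload 4.7 kg.
Tool frame: the origin (TCP) lies between the finger pads; the fingertips stand 22 mm ahead of it and the grasp point (between the pads) lies 3 mm ahead of it (arm.tips_ahead is the distance from the TCP to the fingertips, in m); z points along the fingers, y is the direction in which the jaws open and shut (so a half turn about z gives the same grasp; the last joint's range is limited). The gripper opens to 87 mm and grips with 3 to 60 N. Pads are 19 mm wide; open, the fingers measure 117 mm over their backs; the gripper's body (75 mm by 190 mm) begins 51 mm behind the grasp point.
Start: joints at [-1.338, 0.469, -0.049, 1.532, 0.024, 1.141, -0.082], TCP at [0.175, 0.652, 0.245] pointing down, gripper open.
Joint ranges: [-2.59, 2.59], [-0.33, 1.99], [-1.39, 1.29], [0.1, 2.45], [-1.04, 4.18], [0.21, 1.99], [-2.66, 2.66]. Speed limits (rad/s): [2.57, 2.57, 3.14, 3.14, 3.14, 3.14, 3.14].

### API

Orientations are given as a 3x3 rotation matrix whose columns are the frame's x, y, z axes.
In Python, from rig import arm gives the robot as it stands.
- The arm moves only by the shell command python3 -m pendant 'ROWS' [FORCE]. ROWS is JSON, a list of rows, each an object of numbers: "tx", "ty", "tz": the shift along the tool's x, y, z in units of 25 mm (1.0 is 25 mm); "ax", "ay", "az": the turn, a rotation vector about the tool's x, y, z in units of 5 degrees (1.0 is 5 degrees); "grip": the finger opening in mm, from 0 to 87. In form: [{"tx": .., "ty": .., "tz": .., "ax": .., "ay": .., "az": .., "grip": ..}, ...]. A call has exactly 10 rows; each row shifts and turns the commanded pose from where the row before left it, along the tool's axes as they then stand; what a row does not reach is not made up. A row lasts 1/10 s, in which the tool goes at most 50 mm and 8.59 degrees, less where a joint would pass 70% of its speed; a pose out of reach is approached as far as the arm can. A call is refused whole if a number of a shift passes 1 or a number of a turn 1, either way. A call with a gripper value outside its range is refused whole. The fingers move at their own pace and stop on an object; FORCE is the grip in N (left out, the last holds). Time passes only in rows, so rows that do not move let the fingers close, or fill a call up. It gives the time, the measured TCP pose, the force and the opening at its end, in the units of the state.
- arm.observe(): the state, without advancing time (a new reading comes with each control period).
- arm.capture(name): name is "scene" or "top" or "wrist"; returns (picture, depth): 420x560x3 uint8, red, green, blue; 420x560 float32, m along the optical axis (not along the pixel's ray), 0 where there is no reading.
- arm.get_calibration(name): a dict with "vertical_fov" (degrees; the focal length in pixels is half the picture's height over the tangent of half this angle, whatever the lens; pixels are square), "cx", "cy" (the principal point, pixels), "camera_from_world" (4x4, takes a point from world to camera coordinates). Camera axes: x right, y down, z forward; pixel columns grow to the right and rows downward; lengths in m; the calibration is good to about 2 mm. A picture is of the moment at which its call begins: read the wrist's pose just before it. get_calibration takes no time and is no camera call; for the wrist camera it gives the pose at the moment of the call.
- arm.job_done(): hands the job in, once; it reports no verdict.
The state is a dict: "time_s": time; "qpos": joint angles; "dq": joint speeds; "tau": joint torques, N m; "tcp_pos": TCP position; "eef_rot": TCP orientation; "force": force on the tool from outside, world axes, zero at the start; "moment": the same for the moment, N m; "grip_width": finger opening in m.
Only numpy, scipy, OpenCV 4.12 (cv2) and the standard library are available. Lean on these libraries where they do the work, as an engineer would, in place of code of your own. Each camera call takes 0.05 s, during which the arm holds its last target. There are 200 camera calls.

### The job

Get the bench photometer light-tight for a reading: first push its open filter drawer fully home, until it clicks in at its detent. Then take the black knurled lens collar on top, turn it clockwise (seen from above) under light downward pressure until its hidden keyway finds the pin and it drops, and press it fully down; the collar is sprung, so finish while still holding it pushed home. Leave the specimen cup, the timer and the petri dish where they are.

Things in the scene. Friction and masses are not known exactly. Their poses are not given: they have to be found in the camera images.
- photometer: White bench instrument, 145 mm (own x) by 200 mm (own y) by 80 mm high, fixed. Origin at the centre of its underside, z = 0; own x points to its back, so its front face (x = -72.5 mm) looks towards the robot; turned by up to 0.35 rad. Its top is flat, with the collar in the middle (own x = y = 0), on a low 68 mm wide rim. It carries the drawer and the collar.
- filter_drawer (a joint): How far the filter drawer is open, m: 0 = fully home, grows as it comes out along the photometer's own -x; it starts 22 to 42 mm open. It slides with about 1 N of friction; a spring detent resists with a few N more from about 10 to 5 mm, then pulls it home over the last 5 mm to a firm stop.
- drawer_face (a point): Centre of the outer face of the drawer's grey front plate (plate 128 mm wide, 46 mm high, 12 mm thick, from 18 to 64 mm above the worktop). It moves with the drawer; when home it lies 86 mm before the photometer's origin. Its axes are the photometer's: push along +x.
- collar_depth (a joint): How far the collar is pushed down, m: 0 = up, held by its spring (5 N at 0, 8 N at the bottom); 0.010 = fully home on its stop. With the keyway away from the pin, the collar meets the pin at 1.5 mm and is blocked at 3 mm: the pin is itself sprung and gives 1.5 mm under 3 to 6 N, added to the collar's spring. The collar springs up when let go.
- collar_centre (a point): Centre of the black knurled collar, on its upright turning axis, half-way up: 50 mm in diameter, 34 mm high, 111 mm above the worktop when up (underside 94, top 128 mm; all 10 mm lower when home). The point moves down with the collar but does not turn with it. Turning takes about 0.04 N m, more when pressed on the pin; once dropped, the pin stops it from turning.
- specimen_cup_mid (a point): Specimen cup with a red lid, 72 mm in diameter, 76 mm high, loose, beside the photometer; point half-way up. Bystander, to be left alone.
- timer_mid (a point): White bench timer 68 x 68 x 20 mm, loose, flat beside the photometer; point half-way up. Bystander, to be left alone.
- petri0_mid (a point): Petri dish 90 mm in diameter, 15 mm high, loose, to the left of the drawer; point half-way up. Bystander, to be left alone.
- collar_port (a point): Fixed point on the collar's axis at the case's flat top, 80 mm above the worktop. Hidden inside are one pin and one keyway; nothing outside shows where. From the start the keyway lies 0.4 to 2.5 rad of clockwise turning (from above) short of the pin; the collar can drop within about 0.15 rad either side of the exact angle. It turns without stops, both ways.

How it is judged:
By the outcome, as a careful person would: the job done as asked, in the order asked, and still so for the second after the job is handed in, while the arm keeps its last pose, push and grip.
It also fails if it takes over 64 s, if anything falls off the work surface, if the arm or the gripper's body presses on something with over 40 N, if the wrist force passes 120 N, or if a joint passes its speed limit or range.

## Working session

There is one attempt and no reset: what is moved stays moved. The work goes in short steps, Python scripts to look and compute and a shell command to move; the robot and the scene stay as the last step left them, time stands still between calls to the robot, and variables do not carry over. Pictures are saved under pics/ and viewed, about 8 in all and at most 12, crops included, and the job is handed in when it is done.

```bash
ls; mkdir -p pics
python3 - <<'E'
from rig import arm
import cv2,numpy as np
s=arm.observe();print(s)
ims=[]
for n in("scene","top"):
    p,d=arm.capture(n);np.savez(f"pics/{n}0.npz",p=p,d=d);c=arm.get_calibration(n);print(n,c);print((d>0).mean())
    cv2.imwrite(f"pics/{n}0.png",p[:,:,::-1])
E
```

```text
pics
{'time_s': 0.0, 'qpos': array([-1.33789032,  0.46948625, -0.04861443,  1.53371227,  0.02409603,
        1.14099546, -0.08232321]), 'dq': array([ 0.0009232 ,  0.00019151, -0.00205207,  0.00046622, -0.0007845 ,
       -0.00125777, -0.00094051]), 'tau': array([ 1.25416600e-04, -5.07983565e+01, -8.07117205e-02, -2.36149549e+01,
       -6.14355993e-02,  3.79877421e-02,  1.62451597e-04]), 'tcp_pos': array([0.1745372 , 0.65145669, 0.24346148]), 'eef_rot': array([[-9.65930481e-01,  2.58801261e-01, -4.61484351e-04],
       [ 2.58801665e-01,  9.65928490e-01, -1.96224903e-03],
       [-6.20716407e-05, -2.01482906e-03, -9.99997968e-01]]), 'force': array([0.61303192, 0.77438826, 0.06583361]), 'moment': array([ 0.05037118,  0.03490612, -0.02252838]), 'grip_width': 0.08681243493939489}
scene {'vertical_fov': 50.55906963430931, 'cx': 273.1797266847172, 'cy': 207.78234553732912, 'camera_from_world': array([[ 0.45924418, -0.88830034, -0.0041567 , -0.3468978 ],
       [-0.4661708 , -0.23701809, -0.85235393,  0.29939934],
       [ 0.75616107,  0.39337632, -0.52294886,  0.79088313],
       [ 0.        ,  0.        ,  0.        ,  1.        ]])}
0.9960969387755102
top {'vertical_fov': 43.23291564549164, 'cx': 279.1391636580662, 'cy': 206.99082140915112, 'camera_from_world': array([[-0.03342495, -0.99943357, -0.00391266, -0.07814565],
       [-0.97601601,  0.0334839 , -0.21510831,  0.55447051],
       [ 0.21511748, -0.00337116, -0.97658236,  1.11128814],
       [ 0.        ,  0.        ,  0.        ,  1.        ]])}
0.9960289115646258
```

View pics/scene0.png

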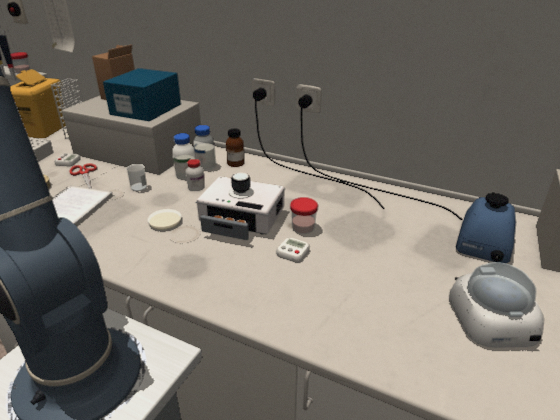

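View pics/top0.png

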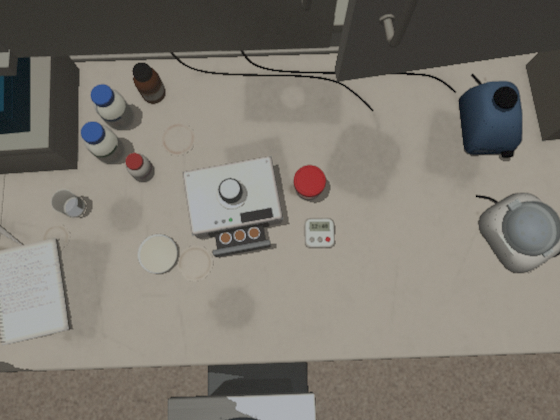

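The scene view shows the photometer with its open drawer, with the petri dish left and the cup and timer right. In the top view the collar is at (230,188), the case spans about (185,160)–(280,232), and the drawer plate runs (213,253)–(270,243). The petri dish is at (157,254), the cup at (310,182) and the timer at (319,233).

```bash
cat > h.py <<'E'
import numpy as np,cv2
from rig import arm
def cloud(n,d,c=None):
    c=c or arm.get_calibration(n);f=210/np.tan(np.radians(c["vertical_fov"]/2))
    v,u=np.mgrid[:420,:560];P=np.stack([(u-c["cx"])/f*d,(v-c["cy"])/f*d,d],-1)
    M=np.linalg.inv(c["camera_from_world"]);return P@M[:3,:3].T+M[:3,3]
def ray(n,u,v,z):
    c=arm.get_calibration(n);f=210/np.tan(np.radians(c["vertical_fov"]/2));M=np.linalg.inv(c["camera_from_world"])
    r=M[:3,:3]@[(u-c["cx"])/f,(v-c["cy"])/f,1];o=M[:3,3];return o+r*(z-o[2])/r[2]
E
python3 - <<'E'
from h import *
z=np.load("pics/top0.npz");p,d=z["p"],z["d"];W=cloud("top",d)
v,u=np.mgrid[:420,:560]
def sel(lo,hi,u0,u1,v0,v1): return (W[...,2]>lo)&(W[...,2]<hi)&(u>u0)&(u<u1)&(v>v0)&(v<v1)
m=sel(.07,.09,175,295,140,245);x=W[m];print(m.sum(),np.median(x[:,2]));
r=cv2.minAreaRect(x[:,:2].astype(np.float32)*1000);print("case",r)
m=sel(.118,.145,210,250,170,210);x=W[m];print("collar",m.sum(),np.median(x,0),cv2.minEnclosingCircle(x[:,:2].astype(np.float32)*1000))
m=sel(.052,.07,205,285,225,262);x=W[m];print("plate",m.sum(),np.median(x,0),cv2.minAreaRect(x[:,:2].astype(np.float32)*1000))
for n,a in dict(cup=(.06,.09,290,330,160,203),petri=(.008,.03,130,185,230,275),timer=(.012,.03,300,340,215,250)).items():
    x=W[sel(*a)];print(n,len(x),np.median(x,0))
z=np.load("pics/scene0.npz");W=cloud("scene",z["d"]);
m=(W[...,2]>.12)&(W[...,2]<.14)&(u>225)&(u<255)&(v>165)&(v<200);x=W[m];print("collar scene",len(x),np.median(x,0),cv2.minEnclosingCircle(x[:,:2].astype(np.float32)*1000))
m=(W[...,2]>.074)&(W[...,2]<.086)&(u>190)&(u<295)&(v>165)&(v<220);x=W[m];print("case scene",len(x),np.median(x[:,2]),cv2.minAreaRect(x[:,:2].astype(np.float32)*1000))
E
```

```text
5339 0.0789893761877678
case ((583.2945556640625, -14.862442016601562), (146.91531372070312, 241.93763732910156), 8.308072090148926)
collar 428 [0.57939316 0.00497629 0.12719997] ((581.1157836914062, 5.4717793464660645), 25.444684982299805)
plate 451 [ 0.46757127 -0.00471985  0.06195636] ((483.9994812011719, -5.122406005859375), (52.660728454589844, 135.57371520996094), 8.606260299682617)
cup 826 [ 0.60658417 -0.16580687  0.07456781]
petri 1233 [0.46482796 0.18120833 0.01385207]
timer 815 [ 0.49960234 -0.18665158  0.01715313]
collar scene 184 [0.57288514 0.00132788 0.12948598] ((579.400390625, 4.787174701690674), 27.763410568237305)
case scene 1886 0.08188550599807348 ((580.265380859375, 33.505950927734375), (373.8014831542969, 174.8800506591797), 88.48855590820312)
```

Run:
```python
from h import *
z=np.load("pics/top0.npz");p,d=z["p"],z["d"];W=cloud("top",d)
v,u=np.mgrid[:420,:560]
m=((W[...,2]>.07)&(W[...,2]<.088)&(u>175)&(u<290)&(v>145)&(v<240)).astype(np.uint8)
m=cv2.morphologyEx(m,cv2.MORPH_OPEN,np.ones((5,5)))
n,l,st,_=cv2.connectedComponentsWithStats(m);m=l==1+st[1:,4].argmax()
r=cv2.minAreaRect(W[m][:,:2].astype(np.float32)*1000);print(r)
a=np.radians(r[2]);c=np.array(r[0])/1000
m=(W[...,2]>.045)&(W[...,2]<.068)&(u>205)&(u<285)&(v>225)&(v<262)
for th in(a,a-.01,a+.01):
    R=np.array([[np.cos(th),np.sin(th)],[-np.sin(th),np.cos(th)]]);q=(W[m][:,:2]-c)@R.T
    f=q[q[:,0]<-.1];print(th,len(f),np.percentile(f[:,0],[1,5,20,50,80,95]),f[:,1].min(),f[:,1].max(),c,"coll",R@([.5805,.005]-c))
```

```text
((580.9854125976562, 5.391609191894531), (145.62673950195312, 200.3403778076172), 8.30412483215332)
0.14493431981769692 385 [-0.12356654 -0.12279398 -0.1215649  -0.11754103 -0.11325863 -0.11109902] -0.06426307745469755 0.06292344513645047 [0.58098541 0.00539161] coll [-0.00053688 -0.0003174 ]
0.1349343198176969 385 [-0.12357963 -0.12292028 -0.12141352 -0.11762198 -0.11335872 -0.11100281] -0.06538440841426459 0.061711335047063845 [0.58098541 0.00539161] coll [-0.00053368 -0.00032275]
0.15493431981769692 385 [-0.12349789 -0.12283931 -0.12157626 -0.11747315 -0.11323292 -0.11107795] -0.06313532024093742 0.06412926293375946 [0.58098541 0.00539161] coll [-0.00054003 -0.00031201]
```

Run:
```python
from h import *
R=arm.observe()["eef_rot"];p=arm.observe()["tcp_pos"]
for t in([.5,.3,.245],[.432,-.016,.245]):
    dlt=np.array(t)-p;print(R.T@dlt/.025);p=np.array(t)
```

```text
[-16.21346851 -10.21381426  -0.03735086]
[ -0.64308017 -12.91332375   0.02275116]
```

```bash
python3 -m pendant '[{"tx":-0.9,"ty":-0.6,"grip":70},{"tx":-0.9,"ty":-0.6,"grip":70},{"tx":-0.9,"ty":-0.6,"grip":70},{"tx":-0.9,"ty":-0.6,"grip":70},{"tx":-0.9,"ty":-0.6,"grip":70},{"tx":-0.9,"ty":-0.6,"grip":70},{"tx":-0.9,"ty":-0.6,"grip":70},{"tx":-0.9,"ty":-0.6,"grip":70},{"tx":-0.9,"ty":-0.6,"grip":70},{"tx":-0.9,"ty":-0.6,"grip":70}]' 20; python3 -m pendant '[{"tx":-0.9,"ty":-0.6,"grip":70},{"tx":-0.9,"ty":-0.6,"grip":70},{"tx":-0.9,"ty":-0.6,"grip":70},{"tx":-0.9,"ty":-0.6,"grip":70},{"tx":-0.9,"ty":-0.6,"grip":70},{"tx":-0.9,"ty":-0.6,"grip":70},{"tx":-0.9,"ty":-0.6,"grip":70},{"tx":0,"ty":-1,"grip":70},{"tx":0,"ty":-1,"grip":70},{"tx":0,"ty":-1,"grip":70}]'
cat > st.py <<'E'
from h import *
import sys
s=arm.observe();R=s["eef_rot"];p=s["tcp_pos"];th=.145
print("t",round(s["time_s"],2),"p",p.round(4),"q7",s["qpos"].round(2),"F",s["force"].round(1),"w",round(s["grip_width"],4))
ox=np.array([np.cos(th),np.sin(th)]);print("own",ox@(p[:2]-[.581,.0054]),np.array([-ox[1],ox[0]])@(p[:2]-[.581,.0054]),"yaw y",np.degrees(np.arctan2(R[1,1],R[0,1])).round(2),"z",R[:,2].round(3))
if len(sys.argv)>3:
    print("to go",(R.T@(np.array([float(a) for a in sys.argv[1:4]])-p)/.025).round(2))
E
python3 st.py .4326 -.0163 .245
```

```text
t 0.1 p [0.1745 0.6515 0.2436] q7 [-1.34  0.47 -0.05  1.53  0.02  1.14 -0.08] F [-0.1 -0.1  0.5] w 0.0871
own -0.3088410628004503 0.6980753353040072 yaw y 75.0 z [-0.    -0.002 -1.   ]
to go [-1.688e+01 -2.313e+01 -1.000e-02]invalid input
invalid input
```

The pendant rejected the rows, so it likely wants every key in each row.

```bash
python3 -m pendant '[{"tx":-0.9,"ty":-0.6,"tz":0,"ax":0,"ay":0,"az":0,"grip":70},{"tx":-0.9,"ty":-0.6,"tz":0,"ax":0,"ay":0,"az":0,"grip":70},{"tx":-0.9,"ty":-0.6,"tz":0,"ax":0,"ay":0,"az":0,"grip":70},{"tx":-0.9,"ty":-0.6,"tz":0,"ax":0,"ay":0,"az":0,"grip":70},{"tx":-0.9,"ty":-0.6,"tz":0,"ax":0,"ay":0,"az":0,"grip":70},{"tx":-0.9,"ty":-0.6,"tz":0,"ax":0,"ay":0,"az":0,"grip":70},{"tx":-0.9,"ty":-0.6,"tz":0,"ax":0,"ay":0,"az":0,"grip":70},{"tx":-0.9,"ty":-0.6,"tz":0,"ax":0,"ay":0,"az":0,"grip":70},{"tx":-0.9,"ty":-0.6,"tz":0,"ax":0,"ay":0,"az":0,"grip":70},{"tx":-0.9,"ty":-0.6,"tz":0,"ax":0,"ay":0,"az":0,"grip":70}]' 20;  python3 st.py .4326 -.0163 .245
```

```text
time_s: 1.1
tcp_pos: [0.3536, 0.4478, 0.2442]
eef_rot: [[-0.966, 0.259, -0.0], [0.259, 0.966, -0.001], [0.0, -0.001, -1.0]]
force: [0.8, 1.1, -0.8]
grip_width: 0.07
t 1.1 p [0.3536 0.4478 0.2442] q7 [-0.99  0.3   0.02  1.79 -0.01  1.05  0.34] F [ 0.8  1.1 -0.8] w 0.07
own -0.1610653417440556 0.4705645084470162 yaw y 75.01 z [-0.    -0.001 -1.   ]
to go [ -7.85 -17.11  -0.02]
```

```bash
python3 -m pendant '[{"tx":-0.7,"ty":-0.9,"tz":0,"ax":0,"ay":0,"az":0,"grip":70},{"tx":-0.7,"ty":-0.9,"tz":0,"ax":0,"ay":0,"az":0,"grip":70},{"tx":-0.7,"ty":-0.9,"tz":0,"ax":0,"ay":0,"az":0,"grip":70},{"tx":-0.7,"ty":-0.9,"tz":0,"ax":0,"ay":0,"az":0,"grip":70},{"tx":-0.7,"ty":-0.9,"tz":0,"ax":0,"ay":0,"az":0,"grip":70},{"tx":-0.7,"ty":-0.9,"tz":0,"ax":0,"ay":0,"az":0,"grip":70},{"tx":-0.7,"ty":-0.9,"tz":0,"ax":0,"ay":0,"az":0,"grip":70},{"tx":-0.7,"ty":-0.9,"tz":0,"ax":0,"ay":0,"az":0,"grip":70},{"tx":-0.7,"ty":-0.9,"tz":0,"ax":0,"ay":0,"az":0,"grip":70},{"tx":-0.7,"ty":-0.9,"tz":0,"ax":0,"ay":0,"az":0,"grip":70}]' >/dev/null;  python3 st.py .4326 -.0163 .245
```

```text
t 2.1 p [0.464  0.1851 0.2443] q7 [-0.62  0.18  0.18  1.95 -0.04  1.02  0.89] F [ 0.2  0.2 -0.4] w 0.0698
own -0.08980284097422186 0.19468690382336848 yaw y 75.01 z [-0.001 -0.    -1.   ]
to go [-0.87 -8.11 -0.03]
```

```bash
python3 -m pendant '[{"tx":-0.1,"ty":-0.9,"tz":0,"ax":0,"ay":0,"az":0,"grip":70},{"tx":-0.1,"ty":-0.9,"tz":0,"ax":0,"ay":0,"az":0,"grip":70},{"tx":-0.1,"ty":-0.9,"tz":0,"ax":0,"ay":0,"az":0,"grip":70},{"tx":-0.1,"ty":-0.9,"tz":0,"ax":0,"ay":0,"az":0,"grip":70},{"tx":-0.1,"ty":-0.9,"tz":0,"ax":0,"ay":0,"az":0,"grip":70},{"tx":-0.1,"ty":-0.9,"tz":0,"ax":0,"ay":0,"az":0,"grip":70},{"tx":-0.1,"ty":-0.9,"tz":0,"ax":0,"ay":0,"az":0,"grip":70},{"tx":-0.1,"ty":-0.9,"tz":0,"ax":0,"ay":0,"az":0,"grip":70},{"tx":-0.1,"ty":-0.9,"tz":0,"ax":0,"ay":0,"az":0,"grip":70},{"tx":0,"ty":0,"tz":0,"ax":0,"ay":0,"az":0,"grip":70}]' >/dev/null;  python3 st.py .4326 -.0163 .245
python3 -m pendant '[{"tx":0,"ty":0,"tz":0.5,"ax":0,"ay":0,"az":-0.9,"grip":70},{"tx":0,"ty":0,"tz":0.5,"ax":0,"ay":0,"az":-0.9,"grip":70},{"tx":0,"ty":0,"tz":0.5,"ax":0,"ay":0,"az":-0.9,"grip":70},{"tx":0,"ty":0,"tz":0.5,"ax":0,"ay":0,"az":-0.9,"grip":70},{"tx":0,"ty":0,"tz":0.5,"ax":0,"ay":0,"az":-0.9,"grip":70},{"tx":0,"ty":0,"tz":0.5,"ax":0,"ay":0,"az":-0.16,"grip":70},{"tx":0,"ty":0,"tz":0,"ax":0,"ay":0,"az":0,"grip":70},{"tx":0,"ty":0,"tz":0,"ax":0,"ay":0,"az":0,"grip":70},{"tx":0,"ty":0,"tz":0,"ax":0,"ay":0,"az":0,"grip":70},{"tx":0,"ty":0,"tz":0,"ax":0,"ay":0,"az":0,"grip":70}]' >/dev/null;  python3 st.py .4326 -.0163 .052
```

```text
t 3.1 p [ 0.4325 -0.018   0.2444] q7 [-0.38  0.06  0.34  2.09 -0.02  1.    1.28] F [ 0.4  0.9 -0.9] w 0.0701
own -0.15037254752415954 -0.0017111676616868904 yaw y 74.7 z [-0.001 -0.001 -1.   ]
to go [ 0.01  0.07 -0.03]
t 4.1 p [ 0.4338 -0.015   0.1701] q7 [-0.33  0.17  0.3   2.18 -0.07  0.81  1.73] F [0.6 0.4 0.7] w 0.0697
own -0.14863730023941885 0.0011244978601131206 yaw y 98.3 z [ 0.001  0.    -1.   ]
to go [ 0.06 -0.05  4.72]
```

```bash
python3 -m pendant '[{"tx":0,"ty":0,"tz":0.47,"ax":0,"ay":0,"az":0,"grip":70},{"tx":0,"ty":0,"tz":0.47,"ax":0,"ay":0,"az":0,"grip":70},{"tx":0,"ty":0,"tz":0.47,"ax":0,"ay":0,"az":0,"grip":70},{"tx":0,"ty":0,"tz":0.47,"ax":0,"ay":0,"az":0,"grip":70},{"tx":0,"ty":0,"tz":0.47,"ax":0,"ay":0,"az":0,"grip":70},{"tx":0,"ty":0,"tz":0.47,"ax":0,"ay":0,"az":0,"grip":70},{"tx":0,"ty":0,"tz":0.47,"ax":0,"ay":0,"az":0,"grip":70},{"tx":0,"ty":0,"tz":0.47,"ax":0,"ay":0,"az":0,"grip":70},{"tx":0,"ty":0,"tz":0.47,"ax":0,"ay":0,"az":0,"grip":70},{"tx":0,"ty":0,"tz":0.4,"ax":0,"ay":0,"az":0,"grip":70}]' >/dev/null;  python3 st.py .4326 -.0163 .052
```

```text
t 5.1 p [ 0.4331 -0.0151  0.0527] q7 [-0.27  0.38  0.24  2.27 -0.19  0.51  1.84] F [ 0.1 -0.4 -0.1] w 0.0696
own -0.14928143791932186 0.0010361085221040818 yaw y 98.3 z [-0. -0. -1.]
to go [ 0.03 -0.04  0.03]
```

```bash
python3 -m pendant '[{"tx":-0.16,"ty":0,"tz":0,"ax":0,"ay":0,"az":0,"grip":70},{"tx":-0.16,"ty":0,"tz":0,"ax":0,"ay":0,"az":0,"grip":70},{"tx":-0.16,"ty":0,"tz":0,"ax":0,"ay":0,"az":0,"grip":70},{"tx":-0.16,"ty":0,"tz":0,"ax":0,"ay":0,"az":0,"grip":70},{"tx":-0.16,"ty":0,"tz":0,"ax":0,"ay":0,"az":0,"grip":70},{"tx":-0.16,"ty":0,"tz":0,"ax":0,"ay":0,"az":0,"grip":70},{"tx":-0.16,"ty":0,"tz":0,"ax":0,"ay":0,"az":0,"grip":70},{"tx":-0.16,"ty":0,"tz":0,"ax":0,"ay":0,"az":0,"grip":70},{"tx":-0.16,"ty":0,"tz":0,"ax":0,"ay":0,"az":0,"grip":70},{"tx":-0.16,"ty":0,"tz":0,"ax":0,"ay":0,"az":0,"grip":70}]' >/dev/null;  python3 st.py
```

```text
t 6.1 p [ 0.4732 -0.0092  0.0538] q7 [-0.27  0.43  0.24  2.18 -0.19  0.55  1.83] F [-1.6  0.3  1. ] w 0.0702
own -0.10880950637663789 0.0011166735639834 yaw y 98.31 z [-0.  0. -1.]
```

```bash
python3 -m pendant '[{"tx":-0.05,"ty":0,"tz":0,"ax":0,"ay":0,"az":0,"grip":70},{"tx":-0.05,"ty":0,"tz":0,"ax":0,"ay":0,"az":0,"grip":70},{"tx":-0.05,"ty":0,"tz":0,"ax":0,"ay":0,"az":0,"grip":70},{"tx":-0.05,"ty":0,"tz":0,"ax":0,"ay":0,"az":0,"grip":70},{"tx":-0.05,"ty":0,"tz":0,"ax":0,"ay":0,"az":0,"grip":70},{"tx":-0.05,"ty":0,"tz":0,"ax":0,"ay":0,"az":0,"grip":70},{"tx":-0.05,"ty":0,"tz":0,"ax":0,"ay":0,"az":0,"grip":70},{"tx":-0.05,"ty":0,"tz":0,"ax":0,"ay":0,"az":0,"grip":70},{"tx":0,"ty":0,"tz":0,"ax":0,"ay":0,"az":0,"grip":70},{"tx":0,"ty":0,"tz":0,"ax":0,"ay":0,"az":0,"grip":70}]' >/dev/null;  python3 st.py
```

```text
t 7.1 p [ 0.4832 -0.0079  0.0539] q7 [-0.27  0.44  0.24  2.16 -0.19  0.56  1.83] F [-1.2  0.7  1.1] w 0.0701
own -0.09868642576022175 0.0010056906369030163 yaw y 98.3 z [ 0.001  0.    -1.   ]
```

```bash
python3 -m pendant '[{"tx":-0.03,"ty":0,"tz":0,"ax":0,"ay":0,"az":0,"grip":70},{"tx":-0.03,"ty":0,"tz":0,"ax":0,"ay":0,"az":0,"grip":70},{"tx":-0.03,"ty":0,"tz":0,"ax":0,"ay":0,"az":0,"grip":70},{"tx":-0.03,"ty":0,"tz":0,"ax":0,"ay":0,"az":0,"grip":70},{"tx":-0.03,"ty":0,"tz":0,"ax":0,"ay":0,"az":0,"grip":70},{"tx":0,"ty":0,"tz":0,"ax":0,"ay":0,"az":0,"grip":70},{"tx":0,"ty":0,"tz":0,"ax":0,"ay":0,"az":0,"grip":70},{"tx":0,"ty":0,"tz":0,"ax":0,"ay":0,"az":0,"grip":70},{"tx":0,"ty":0,"tz":0,"ax":0,"ay":0,"az":0,"grip":70},{"tx":0,"ty":0,"tz":0,"ax":0,"ay":0,"az":0,"grip":70}]' >/dev/null;  python3 st.py
python3 - <<'E'
from h import *
p,d=arm.capture("scene");cv2.imwrite("pics/scene1.png",cv2.resize(p[165:265,180:330,::-1],None,fx=5,fy=5))
E
```

```text
t 8.1 p [ 0.4834 -0.0078  0.0535] q7 [-0.27  0.44  0.24  2.15 -0.19  0.57  1.83] F [-9.1 -1.6  7.8] w 0.0699
own -0.09848217151982572 0.001024451303471951 yaw y 98.34 z [-0.007 -0.    -1.   ]
```

View pics/scene1.png

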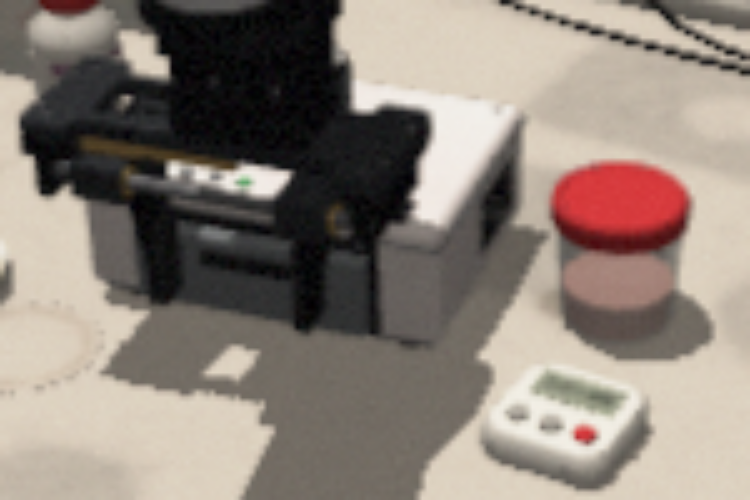

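The drawer plate now looks flush with the case and the push force has risen to 9 N. I'll press a little more to make sure this is the stop and not the detent.

```bash
python3 -m pendant '[{"tx":-0.04,"ty":0,"tz":0,"ax":0,"ay":0,"az":0,"grip":70},{"tx":-0.04,"ty":0,"tz":0,"ax":0,"ay":0,"az":0,"grip":70},{"tx":-0.04,"ty":0,"tz":0,"ax":0,"ay":0,"az":0,"grip":70},{"tx":-0.04,"ty":0,"tz":0,"ax":0,"ay":0,"az":0,"grip":70},{"tx":0,"ty":0,"tz":0,"ax":0,"ay":0,"az":0,"grip":70},{"tx":0,"ty":0,"tz":0,"ax":0,"ay":0,"az":0,"grip":70},{"tx":0,"ty":0,"tz":0,"ax":0,"ay":0,"az":0,"grip":70},{"tx":0,"ty":0,"tz":0,"ax":0,"ay":0,"az":0,"grip":70},{"tx":0,"ty":0,"tz":0,"ax":0,"ay":0,"az":0,"grip":70},{"tx":0,"ty":0,"tz":0,"ax":0,"ay":0,"az":0,"grip":70}]' >/dev/null;  python3 st.py
```

```text
t 9.15 p [ 0.4835 -0.0077  0.0529] q7 [-0.27  0.45  0.24  2.15 -0.19  0.58  1.83] F [-16.2  -2.2  12.5] w 0.0701
own -0.09835542888309651 0.0010972016944523128 yaw y 98.36 z [-0.015 -0.    -1.   ]
```

```bash
python3 -m pendant '[{"tx":0.8,"ty":0,"tz":0,"ax":0,"ay":0,"az":0,"grip":70},{"tx":0.8,"ty":0,"tz":0,"ax":0,"ay":0,"az":0,"grip":70},{"tx":0,"ty":0,"tz":-0.65,"ax":0,"ay":0,"az":0,"grip":75},{"tx":0,"ty":0,"tz":-0.65,"ax":0,"ay":0,"az":0,"grip":75},{"tx":0,"ty":0,"tz":-0.65,"ax":0,"ay":0,"az":0,"grip":75},{"tx":0,"ty":0,"tz":-0.65,"ax":0,"ay":0,"az":0,"grip":75},{"tx":0,"ty":0,"tz":-0.65,"ax":0,"ay":0,"az":0,"grip":75},{"tx":0,"ty":0,"tz":-0.65,"ax":0,"ay":0,"az":0,"grip":75},{"tx":0,"ty":0,"tz":-0.65,"ax":0,"ay":0,"az":0,"grip":75},{"tx":0,"ty":0,"tz":-0.65,"ax":0,"ay":0,"az":0,"grip":75}]' >/dev/null;  python3 st.py .581 .0054 .125
python3 - <<'E'
from h import *
p,d=arm.capture("top");cv2.imwrite("pics/top1.png",cv2.resize(p[130:280,130:350,::-1],None,fx=3.5,fy=3.5))
p,d=arm.capture("scene");cv2.imwrite("pics/scene2.png",cv2.resize(p[165:265,180:330,::-1],None,fx=5,fy=5))
E
```

```text
t 10.15 p [ 0.4521 -0.0125  0.1849] q7 [-0.34  0.17  0.31  2.12 -0.07  0.85  1.73] F [-0.1 -0.6 -0.1] w 0.0748
own -0.1301456568115047 0.0009172211618604033 yaw y 98.27 z [ 0.003  0.    -1.   ]
to go [-5.2  -0.03  2.41]
```

View pics/scene2.png

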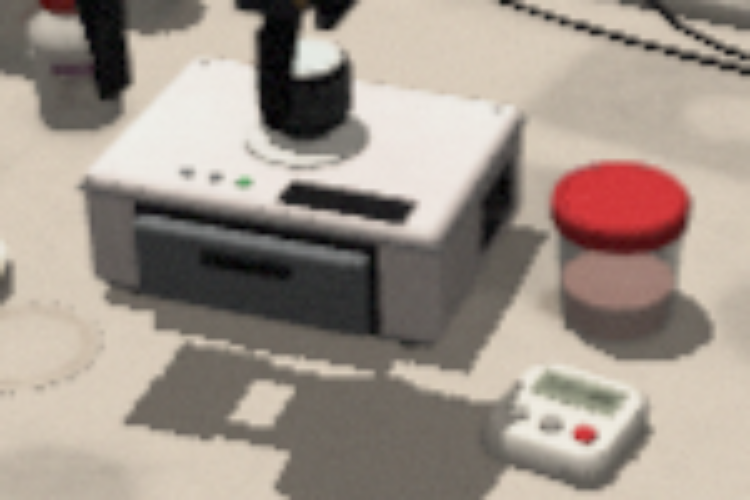

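The drawer is home and stayed home after I backed off: the plate sits flush at crop (250,270), and the cup and timer haven't moved. Next I'll move above the collar and down around it.

```bash
python3 -m pendant '[{"tx":-0.65,"ty":0,"tz":0,"ax":0,"ay":0,"az":0,"grip":75},{"tx":-0.65,"ty":0,"tz":0,"ax":0,"ay":0,"az":0,"grip":75},{"tx":-0.65,"ty":0,"tz":0,"ax":0,"ay":0,"az":0,"grip":75},{"tx":-0.65,"ty":0,"tz":0,"ax":0,"ay":0,"az":0,"grip":75},{"tx":-0.65,"ty":0,"tz":0,"ax":0,"ay":0,"az":0,"grip":75},{"tx":-0.65,"ty":0,"tz":0,"ax":0,"ay":0,"az":0,"grip":75},{"tx":-0.65,"ty":0,"tz":0,"ax":0,"ay":0,"az":0,"grip":75},{"tx":-0.65,"ty":0,"tz":0,"ax":0,"ay":0,"az":0,"grip":75},{"tx":0,"ty":0,"tz":0,"ax":0,"ay":0,"az":0,"grip":75},{"tx":0,"ty":0,"tz":0,"ax":0,"ay":0,"az":0,"grip":75}]' >/dev/null;  python3 st.py .581 .0054 .125
python3 - <<'E'
from h import *
p,d=arm.capture("wrist");cv2.imwrite("pics/wrist1.png",p[:,:,::-1])
E
```

```text
t 11.25 p [0.579  0.0061 0.1828] q7 [-0.32  0.38  0.3   1.85 -0.14  0.93  1.76] F [0.5 0.5 0.8] w 0.075
own -0.001892837287819314 0.0009470258786749702 yaw y 98.29 z [-0.001 -0.    -1.   ]
to go [-0.08 -0.04  2.31]
```

View pics/wrist1.png

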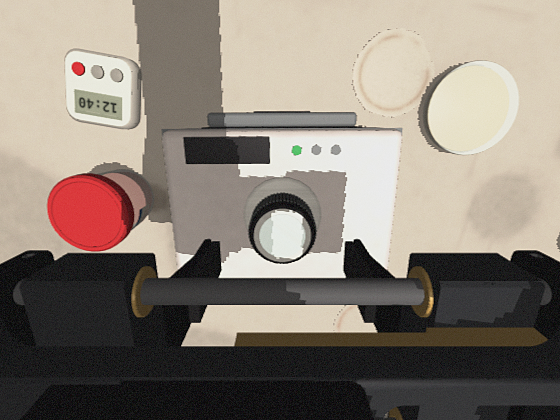

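The wrist view shows the collar centred between the open fingers, with its disc at (284,233). The drawer plate is flush.

```bash
python3 -c "
from h import *
print(ray('wrist',284,233,.128))"
python3 -m pendant '[{"tx":-0.04,"ty":0,"tz":0.2,"ax":0,"ay":0,"az":0,"grip":75},{"tx":-0.04,"ty":0,"tz":0.3,"ax":0,"ay":0,"az":0,"grip":75},{"tx":0,"ty":0,"tz":0.3,"ax":0,"ay":0,"az":0,"grip":75},{"tx":0,"ty":0,"tz":0.3,"ax":0,"ay":0,"az":0,"grip":75},{"tx":0,"ty":0,"tz":0.3,"ax":0,"ay":0,"az":0,"grip":75},{"tx":0,"ty":0,"tz":0.3,"ax":0,"ay":0,"az":0,"grip":75},{"tx":0,"ty":0,"tz":0.3,"ax":0,"ay":0,"az":0,"grip":75},{"tx":0,"ty":0,"tz":0.3,"ax":0,"ay":0,"az":0,"grip":75},{"tx":0,"ty":0,"tz":0,"ax":0,"ay":0,"az":0,"grip":75},{"tx":0,"ty":0,"tz":0,"ax":0,"ay":0,"az":0,"grip":75}]' >/dev/null;  python3 st.py .581 .0054 .125
```

```text
[0.57688886 0.00698624 0.128     ]
t 12.3 p [0.5815 0.0065 0.1261] q7 [-0.3   0.46  0.28  1.89 -0.17  0.82  1.79] F [0.  0.3 0.7] w 0.0751
own 0.0006283501198866223 0.0009714153479325318 yaw y 98.3 z [-0. -0. -1.]
to go [ 0.03 -0.04  0.04]
```

```bash
python3 -m pendant '[{"tx":0,"ty":0,"tz":0,"ax":0,"ay":0,"az":0,"grip":42},{"tx":0,"ty":0,"tz":0,"ax":0,"ay":0,"az":0,"grip":42},{"tx":0,"ty":0,"tz":0,"ax":0,"ay":0,"az":0,"grip":42},{"tx":0,"ty":0,"tz":0,"ax":0,"ay":0,"az":0,"grip":42},{"tx":0,"ty":0,"tz":0,"ax":0,"ay":0,"az":0,"grip":42},{"tx":0,"ty":0,"tz":0,"ax":0,"ay":0,"az":0,"grip":42},{"tx":0,"ty":0,"tz":0,"ax":0,"ay":0,"az":0,"grip":42},{"tx":0,"ty":0,"tz":0,"ax":0,"ay":0,"az":0,"grip":42},{"tx":0,"ty":0,"tz":0,"ax":0,"ay":0,"az":0,"grip":42},{"tx":0,"ty":0,"tz":0,"ax":0,"ay":0,"az":0,"grip":42}]' 35 >/dev/null;  python3 st.py .581 .0054 .125
python3 -m pendant '[{"tx":0,"ty":0,"tz":0.04,"ax":0,"ay":0,"az":0,"grip":42},{"tx":0,"ty":0,"tz":0.04,"ax":0,"ay":0,"az":0,"grip":42},{"tx":0,"ty":0,"tz":0.04,"ax":0,"ay":0,"az":0,"grip":42},{"tx":0,"ty":0,"tz":0.04,"ax":0,"ay":0,"az":0,"grip":42},{"tx":0,"ty":0,"tz":0.04,"ax":0,"ay":0,"az":0,"grip":42},{"tx":0,"ty":0,"tz":0,"ax":0,"ay":0,"az":0,"grip":42},{"tx":0,"ty":0,"tz":0,"ax":0,"ay":0,"az":0,"grip":42},{"tx":0,"ty":0,"tz":0,"ax":0,"ay":0,"az":0,"grip":42},{"tx":0,"ty":0,"tz":0,"ax":0,"ay":0,"az":0,"grip":42},{"tx":0,"ty":0,"tz":0,"ax":0,"ay":0,"az":0,"grip":42}]' >/dev/null;  python3 st.py .581 .0054 .125
```

```text
t 13.3 p [0.5816 0.0065 0.1264] q7 [-0.3   0.45  0.28  1.89 -0.17  0.82  1.79] F [-0.4 -0.1  2.4] w 0.049
own 0.0007398621599538948 0.001002310401436931 yaw y 98.3 z [ 0.  0. -1.]
to go [ 0.03 -0.04  0.06]
t 14.3 p [0.5816 0.0065 0.1226] q7 [-0.3   0.46  0.28  1.89 -0.17  0.81  1.79] F [-4.1  0.1 11.3] w 0.0494
own 0.0007593752656519752 0.0009937135681283066 yaw y 98.3 z [ 0.     0.001 -1.   ]
to go [ 0.03 -0.04 -0.1 ]
```

```bash
cat >> st.py <<'E'
print("M",s["moment"].round(2))
E
python3 -m pendant '[{"tx":0,"ty":0,"tz":0,"ax":0,"ay":0,"az":0.4,"grip":42},{"tx":0,"ty":0,"tz":0,"ax":0,"ay":0,"az":0.4,"grip":42},{"tx":0,"ty":0,"tz":0,"ax":0,"ay":0,"az":0.4,"grip":42},{"tx":0,"ty":0,"tz":0,"ax":0,"ay":0,"az":0.4,"grip":42},{"tx":0,"ty":0,"tz":0,"ax":0,"ay":0,"az":0.4,"grip":42},{"tx":0,"ty":0,"tz":0,"ax":0,"ay":0,"az":0.4,"grip":42},{"tx":0,"ty":0,"tz":0,"ax":0,"ay":0,"az":0.4,"grip":42},{"tx":0,"ty":0,"tz":0,"ax":0,"ay":0,"az":0.4,"grip":42},{"tx":0,"ty":0,"tz":0,"ax":0,"ay":0,"az":0,"grip":42},{"tx":0,"ty":0,"tz":0,"ax":0,"ay":0,"az":0,"grip":42}]' >/dev/null;  python3 st.py
```

```text
t 15.3 p [0.5816 0.0059 0.1226] q7 [-0.35  0.47  0.35  1.9  -0.21  0.82  1.55] F [-3.4 -0.8 11.3] w 0.0494
own 0.0007082591348407033 0.0003870898570378107 yaw y 82.25 z [ 0.  0. -1.]
M [-0.18  0.81 -0.08]
```

```bash
python3 -m pendant '[{"tx":0,"ty":0,"tz":0,"ax":0,"ay":0,"az":0.4,"grip":42},{"tx":0,"ty":0,"tz":0,"ax":0,"ay":0,"az":0.4,"grip":42},{"tx":0,"ty":0,"tz":0,"ax":0,"ay":0,"az":0.4,"grip":42},{"tx":0,"ty":0,"tz":0,"ax":0,"ay":0,"az":0.4,"grip":42},{"tx":0,"ty":0,"tz":0,"ax":0,"ay":0,"az":0.4,"grip":42},{"tx":0,"ty":0,"tz":0,"ax":0,"ay":0,"az":0,"grip":42},{"tx":0,"ty":0,"tz":0,"ax":0,"ay":0,"az":0,"grip":42},{"tx":0,"ty":0,"tz":0,"ax":0,"ay":0,"az":0,"grip":42},{"tx":0,"ty":0,"tz":0,"ax":0,"ay":0,"az":0,"grip":42},{"tx":0,"ty":0,"tz":0,"ax":0,"ay":0,"az":0,"grip":42}]' >/dev/null;  python3 st.py
```

```text
t 16.3 p [0.5816 0.0055 0.1226] q7 [-0.38  0.47  0.4   1.9  -0.24  0.82  1.4 ] F [-3.1 -1.  12. ] w 0.0494
own 0.000566291580061419 4.5010773529426694e-05 yaw y 72.24 z [ 0. -0. -1.]
M [-0.24  0.85 -0.05]
```

```bash
python3 -m pendant '[{"tx":0,"ty":0,"tz":0,"ax":0,"ay":0,"az":0.4,"grip":42},{"tx":0,"ty":0,"tz":0,"ax":0,"ay":0,"az":0.4,"grip":42},{"tx":0,"ty":0,"tz":0,"ax":0,"ay":0,"az":0.4,"grip":42},{"tx":0,"ty":0,"tz":0,"ax":0,"ay":0,"az":0.4,"grip":42},{"tx":0,"ty":0,"tz":0,"ax":0,"ay":0,"az":0.4,"grip":42},{"tx":0,"ty":0,"tz":0,"ax":0,"ay":0,"az":0,"grip":42},{"tx":0,"ty":0,"tz":0,"ax":0,"ay":0,"az":0,"grip":42},{"tx":0,"ty":0,"tz":0,"ax":0,"ay":0,"az":0,"grip":42},{"tx":0,"ty":0,"tz":0,"ax":0,"ay":0,"az":0,"grip":42},{"tx":0,"ty":0,"tz":0,"ax":0,"ay":0,"az":0,"grip":42}]' >/dev/null;  python3 st.py
```

```text
t 17.3 p [0.5813 0.0052 0.1208] q7 [-0.41  0.48  0.44  1.9  -0.27  0.82  1.26] F [ 0.8 -5.  -1.8] w 0.0489
own 0.00028730484814383793 -0.00028019539964126817 yaw y 62.25 z [-0.    -0.002 -1.   ]
M [-1.44 -0.14 -0.31]
```

```bash
python3 -m pendant '[{"tx":0,"ty":0,"tz":0,"ax":0,"ay":0,"az":0.4,"grip":42},{"tx":0,"ty":0,"tz":0,"ax":0,"ay":0,"az":0.4,"grip":42},{"tx":0,"ty":0,"tz":0,"ax":0,"ay":0,"az":0.4,"grip":42},{"tx":0,"ty":0,"tz":0,"ax":0,"ay":0,"az":0.4,"grip":42},{"tx":0,"ty":0,"tz":0,"ax":0,"ay":0,"az":0.4,"grip":42},{"tx":0,"ty":0,"tz":0,"ax":0,"ay":0,"az":0,"grip":42},{"tx":0,"ty":0,"tz":0,"ax":0,"ay":0,"az":0,"grip":42},{"tx":0,"ty":0,"tz":0,"ax":0,"ay":0,"az":0,"grip":42},{"tx":0,"ty":0,"tz":0,"ax":0,"ay":0,"az":0,"grip":42},{"tx":0,"ty":0,"tz":0,"ax":0,"ay":0,"az":0,"grip":42}]' >/dev/null;  python3 st.py
```

```text
t 18.3 p [0.5812 0.005  0.1217] q7 [-0.45  0.49  0.49  1.9  -0.3   0.83  1.11] F [-2.5 -5.8  4.8] w 0.049
own 0.0001247746004172843 -0.0004423622255863086 yaw y 52.3 z [-0.001 -0.001 -1.   ]
M [-1.32  0.47 -0.01]
```

```bash
python3 -m pendant '[{"tx":0,"ty":0,"tz":0,"ax":0,"ay":0,"az":0.4,"grip":42},{"tx":0,"ty":0,"tz":0,"ax":0,"ay":0,"az":0.4,"grip":42},{"tx":0,"ty":0,"tz":0,"ax":0,"ay":0,"az":0.4,"grip":42},{"tx":0,"ty":0,"tz":0,"ax":0,"ay":0,"az":0.4,"grip":42},{"tx":0,"ty":0,"tz":0,"ax":0,"ay":0,"az":0.4,"grip":42},{"tx":0,"ty":0,"tz":0,"ax":0,"ay":0,"az":0,"grip":42},{"tx":0,"ty":0,"tz":0,"ax":0,"ay":0,"az":0,"grip":42},{"tx":0,"ty":0,"tz":0,"ax":0,"ay":0,"az":0,"grip":42},{"tx":0,"ty":0,"tz":0,"ax":0,"ay":0,"az":0,"grip":42},{"tx":0,"ty":0,"tz":0,"ax":0,"ay":0,"az":0,"grip":42}]' >/dev/null;  python3 st.py
```

```text
t 19.3 p [0.581  0.0047 0.1217] q7 [-0.48  0.49  0.53  1.9  -0.33  0.83  0.96] F [-2.1 -6.9  4.5] w 0.049
own -0.00010923078985182037 -0.0006751088376691562 yaw y 42.29 z [-0.001 -0.002 -1.   ]
M [-1.43  0.56 -0.03]
```

At 17.3 s the tool dropped 1.8 mm and the force and moment jumped, which suggests the collar may have dropped into the keyway. A gentle push down will tell.

```bash
python3 -m pendant '[{"tx":0,"ty":0,"tz":0.04,"ax":0,"ay":0,"az":0,"grip":42},{"tx":0,"ty":0,"tz":0.04,"ax":0,"ay":0,"az":0,"grip":42},{"tx":0,"ty":0,"tz":0.04,"ax":0,"ay":0,"az":0,"grip":42},{"tx":0,"ty":0,"tz":0,"ax":0,"ay":0,"az":0,"grip":42},{"tx":0,"ty":0,"tz":0,"ax":0,"ay":0,"az":0,"grip":42},{"tx":0,"ty":0,"tz":0,"ax":0,"ay":0,"az":0,"grip":42},{"tx":0,"ty":0,"tz":0,"ax":0,"ay":0,"az":0,"grip":42},{"tx":0,"ty":0,"tz":0,"ax":0,"ay":0,"az":0,"grip":42},{"tx":0,"ty":0,"tz":0,"ax":0,"ay":0,"az":0,"grip":42},{"tx":0,"ty":0,"tz":0,"ax":0,"ay":0,"az":0,"grip":42}]' >/dev/null;  python3 st.py
python3 - <<'E'
from h import *
p,d=arm.capture("scene");cv2.imwrite("pics/scene3.png",cv2.resize(p[155:235,190:310,::-1],None,fx=6,fy=6))
E
```

```text
t 20.3 p [0.581  0.0047 0.1188] q7 [-0.48  0.5   0.53  1.91 -0.33  0.83  0.97] F [-2.2 -5.7  6.3] w 0.049
own -0.000128222518356488 -0.0006850853980493796 yaw y 42.29 z [-0.001 -0.002 -1.   ]
M [-1.36  0.61  0.01]
```

View pics/scene3.png

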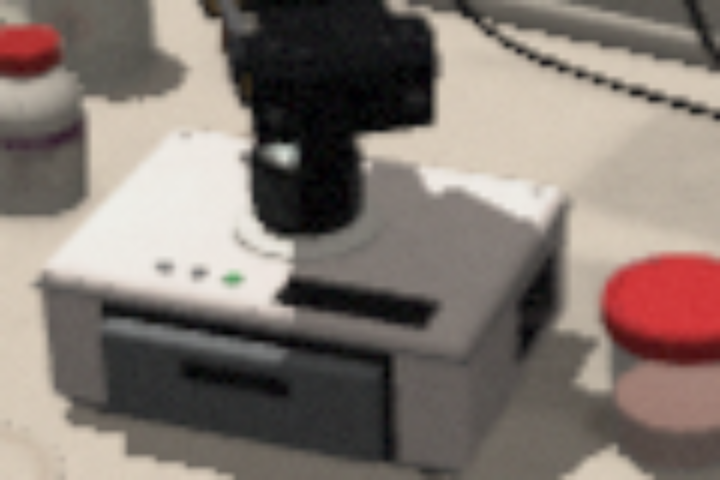

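The collar has dropped: 2.9 mm of travel added only 1.8 N. Now I'll press it down to the stop.

```bash
python3 -m pendant '[{"tx":0,"ty":0,"tz":0.04,"ax":0,"ay":0,"az":0,"grip":42},{"tx":0,"ty":0,"tz":0.04,"ax":0,"ay":0,"az":0,"grip":42},{"tx":0,"ty":0,"tz":0.04,"ax":0,"ay":0,"az":0,"grip":42},{"tx":0,"ty":0,"tz":0,"ax":0,"ay":0,"az":0,"grip":42},{"tx":0,"ty":0,"tz":0,"ax":0,"ay":0,"az":0,"grip":42},{"tx":0,"ty":0,"tz":0,"ax":0,"ay":0,"az":0,"grip":42},{"tx":0,"ty":0,"tz":0,"ax":0,"ay":0,"az":0,"grip":42},{"tx":0,"ty":0,"tz":0,"ax":0,"ay":0,"az":0,"grip":42},{"tx":0,"ty":0,"tz":0,"ax":0,"ay":0,"az":0,"grip":42},{"tx":0,"ty":0,"tz":0,"ax":0,"ay":0,"az":0,"grip":42}]' >/dev/null;  python3 st.py
python3 -m pendant '[{"tx":0,"ty":0,"tz":0.04,"ax":0,"ay":0,"az":0,"grip":42},{"tx":0,"ty":0,"tz":0.04,"ax":0,"ay":0,"az":0,"grip":42},{"tx":0,"ty":0,"tz":0,"ax":0,"ay":0,"az":0,"grip":42},{"tx":0,"ty":0,"tz":0,"ax":0,"ay":0,"az":0,"grip":42},{"tx":0,"ty":0,"tz":0,"ax":0,"ay":0,"az":0,"grip":42},{"tx":0,"ty":0,"tz":0,"ax":0,"ay":0,"az":0,"grip":42},{"tx":0,"ty":0,"tz":0,"ax":0,"ay":0,"az":0,"grip":42},{"tx":0,"ty":0,"tz":0,"ax":0,"ay":0,"az":0,"grip":42},{"tx":0,"ty":0,"tz":0,"ax":0,"ay":0,"az":0,"grip":42},{"tx":0,"ty":0,"tz":0,"ax":0,"ay":0,"az":0,"grip":42}]' >/dev/null;  python3 st.py
```

```text
t 21.35 p [0.581  0.0047 0.1164] q7 [-0.48  0.5   0.53  1.91 -0.34  0.82  0.97] F [-3.7 -6.9  9.3] w 0.0492
own -8.329896717146497e-05 -0.0007066830195885243 yaw y 42.28 z [-0.001 -0.001 -1.   ]
M [-1.36  0.91  0.01]
t 22.35 p [0.5811 0.0047 0.1161] q7 [-0.47  0.5   0.53  1.91 -0.34  0.82  0.97] F [-8.2 -4.6 22.1] w 0.0494
own -3.6195376943767705e-05 -0.0007329674392092946 yaw y 42.28 z [-0.001  0.    -1.   ]
M [-1.32  1.96 -0.07]
```

```bash
python3 -m pendant '[{"tx":0,"ty":0,"tz":0,"ax":0,"ay":0,"az":0,"grip":42},{"tx":0,"ty":0,"tz":0,"ax":0,"ay":0,"az":0,"grip":42},{"tx":0,"ty":0,"tz":0,"ax":0,"ay":0,"az":0,"grip":42},{"tx":0,"ty":0,"tz":0,"ax":0,"ay":0,"az":0,"grip":42},{"tx":0,"ty":0,"tz":0,"ax":0,"ay":0,"az":0,"grip":42},{"tx":0,"ty":0,"tz":0,"ax":0,"ay":0,"az":0,"grip":42},{"tx":0,"ty":0,"tz":0,"ax":0,"ay":0,"az":0,"grip":42},{"tx":0,"ty":0,"tz":0,"ax":0,"ay":0,"az":0,"grip":42},{"tx":0,"ty":0,"tz":0,"ax":0,"ay":0,"az":0,"grip":42},{"tx":0,"ty":0,"tz":0,"ax":0,"ay":0,"az":0,"grip":42}]' 45 >/dev/null;  python3 st.py
python3 - <<'E'
from h import *
z=np.load("pics/scene0.npz");W0=cloud("scene",z["d"]);p0=z["p"]
p,d=arm.capture("scene");W=cloud("scene",d)
for n,(P,w) in dict(start=(p0,W0),now=(p,W)).items():
    m=np.zeros((420,560),bool);m[165:200,225:256]=1
    m&=(P.min(2)>130)&(w[...,2]>.1)&(w[...,2]<.15);print(n,m.sum(),np.median(w[m],0) if m.any() else None)
for n,(a,b,c,e,lo,hi) in dict(cup=(198,212,290,320,.06,.09),petri=(205,235,140,190,.008,.03),timer=(235,265,270,315,.012,.03)).items():
    for w in(W0,W):
        x=w[a:b,c:e].reshape(-1,3);x=x[(x[:,2]>lo)&(x[:,2]<hi)];print(n,np.median(x,0).round(4))
cv2.imwrite("pics/scene4.png",cv2.resize(p[155:235,190:310,::-1],None,fx=6,fy=6))
w,d=arm.capture("wrist");cv2.imwrite("pics/wrist2.png",w[:,:,::-1])
E
```

```text
t 23.35 p [0.5811 0.0047 0.1162] q7 [-0.47  0.5   0.53  1.91 -0.34  0.82  0.97] F [-8.9 -6.  22.4] w 0.0493
own -3.9296283163092615e-05 -0.0007330709899239561 yaw y 42.28 z [-0.001  0.    -1.   ]
M [-1.34  1.99  0.07]
start 105 [0.57996583 0.00409523 0.13053805]
now 10 [0.56745659 0.00737644 0.12077525]
cup [ 0.6019 -0.1667  0.0774]
cup [ 0.6021 -0.1675  0.0775]
petri [0.4601 0.1766 0.0168]
petri [0.4602 0.1774 0.0166]
timer [ 0.4935 -0.1898  0.0199]
timer [ 0.4938 -0.1901  0.0199]
```

View pics/wrist2.png

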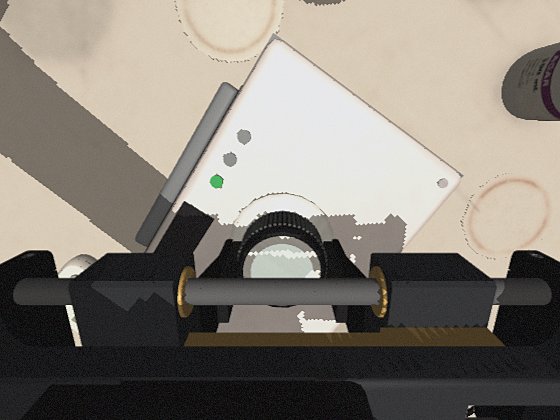

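View pics/scene4.png

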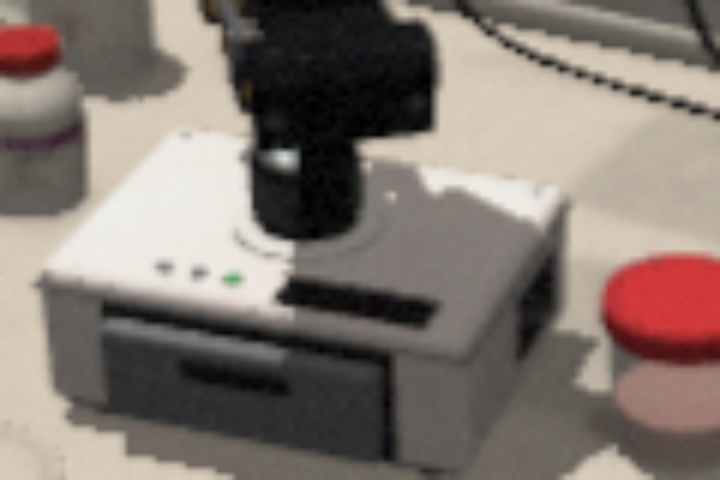

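Collar top has gone from 0.1305 to 0.1208 m, about 10 mm down, and the hold is steady at 22 N. The drawer plate is still flush and the bystanders read within 1 mm of where they started, so I'm handing in.

```bash
python3 -c "
from rig import arm
print(arm.job_done())"; python3 st.py
```

```text
the job is handed in; nothing more can be done
None
the job is handed in; nothing more can be done
```

The photometer should be light-tight, and I handed the job in at about 23.5 s with the gripper still holding the collar down.

- **Drawer:** I pushed it in from about 37 mm open until it met a firm stop, where 16 N moved it no further. It stayed flush with the case after I backed off and in every later picture.
- **Collar:** I gripped it and turned it clockwise under about 11 N. It dropped after roughly 26–36° of turning. I kept turning for two more steps before I was sure, so the fingers most likely slipped about 20° around the collar, which its pin was holding. I then pressed it down to the stop.
- **Last checks:**
  - **Collar depth:** the tool had gone down 10.2 mm and depth readings put the collar top 9.8 mm lower. The second figure rests on only 10 pixels.
  - **Hold:** the downward push was steady at 22 N with a 45 N grip.
  - **Bystanders:** the cup, timer and petri dish read within 1 mm of where they started.

My first two move commands were refused because I had left some keys out of the rows. Nothing moved. No check failed, but I couldn't read the state after handing in.

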